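# Lock the plaster mould clamp with the flat screwdriver

### The job

Take the flat-bladed screwdriver from the wooden rack, set its blade down into the slot of the clamp's big screw, and turn the screw clockwise (seen from above) until the slot lines up with the two dark marks on the clamp's plate, so that the plaster mould is locked. Leave the screwdriver standing in the slot, and leave the awl in the rack.

Things in the scene. Friction and masses are not known exactly. Their poses are not given: they have to be found in the camera images.
- driver_handle (a point): Stub flat screwdriver, upright in a hole of the wooden rack (top at z=100 mm). Point: centre of its flat handle, 46 mm wide (its x), 16 thick (y; grip across this), 50 tall. Flange 40 mm across rests on the rack, underside 31 mm below the point. Blade tip 106 mm straight below the point; blade 26 wide along x, 4 thick; lift over 75 mm to clear the rack. 0.08-0.17 kg. Half-turn symmetric.
- slot (a point): Slot in the screw head, 44 mm across, flush in a 76x76 mm aluminium plate (top z=70 mm) on the fixed mould clamp; its plaster mould is lower. Point: centre of the slot's floor, 16 mm below the head's top; x runs along the slot and turns with the screw, z up. 6 mm wide in its lower 11 mm, flaring to 16 at the top, open across the head. The released driver stays standing in it, leaning slightly.
- screw (a joint): Turn of the screw about the vertical, rad, growing clockwise seen from above. Starts at 0 to 0.3; at 1.4 the slot lines up with the two dark marks on the plate (locked); a stop at 1.55. Friction 0.08 N m, stays where left. The blade has about 0.08 rad of play in the slot each way before it turns the screw.
- awl: Pointed awl, 129 mm long, with a round pear-shaped wooden knob 34 mm across, in the rack's other hole, 100 mm from the screwdriver. Origin at its point, z up its shaft. Not for this job: it stays in the rack.

How it is judged:
By the outcome, as a careful person would: the job done as asked, in the order asked, and still so for the second after the job is handed in, with the robot touching nothing.
It also fails if it takes over 45 s, if anything falls off the work surface, if the arm or the gripper's body presses on something with over 40 N, if the wrist force passes 120 N, or if a joint passes its speed limit or range.

### The arm

A 6-joint arm with a two-finger parallel gripper is mounted at the origin on the work surface; the furniture and walls round the work are solid. World frame = base frame: x ahead of the robot, y to its left, z up, the work surface at z = 0. Lengths are in mm, angles in rad, forces in N, time in s.
With the tool pointing down it reaches from about 325 to 875 mm from the base axis. Payload 4.4 kg.
Tool frame: the origin (TCP) lies on the centre line of the jaws, within the pads' length; the fingertips stand ahead of it and the grasp point (between the pads) lies 6 mm ahead of it (ctrl.tcp_to_tips is the z of the fingertips in the tool frame, in mm); z points along the fingers, y is the line along which they close (so a half turn about z gives the same grasp; the last joint's range is limited). The gripper opens to 85 mm and grips with 20 to 120 N. Pads are 22 mm wide; open, the fingers measure 114 mm over their backs; the gripper's body (76 mm by 85 mm) begins 54 mm behind the grasp point. The pads swing forward as they close: fully open they stand 13 mm farther back than shut.
Start: joints at [0.988, 0.207, 1.542, -0, 1.393, -0.15], TCP at [241.173, 521.98, 256.282] pointing down, gripper open.
Joint ranges: [-2.73, 2.73], [-0.86, 2.22], [0.23, 2.46], [-1.11, 4.25], [0.08, 2.63], [-2.82, 2.82]. Speed limits (rad/s): [2.79, 2.79, 3.14, 3.14, 3.14, 3.14].

### API

Orientations are given as a 3x3 rotation matrix whose columns are the frame's x, y, z axes.
In Python, from plant import ctrl, sensors, optics gives the robot as it stands. Calls block until the motion is done:
- ctrl.move_ptp(position, orientation): joint-space move of the TCP to a pose.
- ctrl.move_l(position, rot=None, vel=150, threshold=None): straight line of the TCP; rot=None keeps the orientation; vel is the mean speed in mm/s. With threshold (N) it stops when the force on the tool has changed by that much, and returns True; else False.
- ctrl.set_joints(angles): joint-space move.
- ctrl.gripper_to(opening, force=None): finger opening in mm; force is the grip in N (None keeps the last); returns when the fingers have stopped.
- ctrl.hold(seconds).
- ctrl.solve_ik(position, orientation): joint angles nearest the present ones, or None.
- sensors.read_state(): the state.
- optics.grab_frame(name): name is "scene" or "top" or "wrist"; returns (picture, depth): 400x640x3 uint8, red, green, blue; 400x640 float32, mm along the optical axis (not along the pixel's ray), 0 where there is no reading.
- optics.camera_params(name): a dict with "mtx" (3x3 intrinsics, pixels), "k1" (the pictures are not rectified: a ray, as slopes to the right and down, at radius r is drawn at 1 + k1 r^2 times it, then the intrinsics apply), "R" (3x3) and "t" (3): a world point X has camera coordinates R X + t; the wrist camera has in their place "T_tool_cam" (4x4, takes a point from camera to tool coordinates, whose origin is the TCP and whose axes are the flange's). Camera axes: x right, y down, z forward; pixel columns grow to the right and rows downward; lengths in mm; the calibration is good to about 2 mm. A picture is of the moment at which its call begins: read the wrist's pose just before it. camera_params takes no time and is no camera call.
A pose or a line that the arm cannot do raises ctrl.MotionError and nothing moves.
- ctrl.finish_job(): hands the job in; it is judged then, once.
The state is a dict: "t": time; "q": joint angles; "qvel": joint speeds; "tau": joint torques, N m; "eef_pos": TCP position; "eef_rot": TCP orientation; "force": force on the tool from outside, world axes, zero at the start; "wrist_torque": the same for the moment, N m; "grip_width": finger opening in mm; "grasp_force": force on a finger pad.
Only numpy, scipy, OpenCV 4.12 (cv2) and the standard library are available. Lean on these libraries where they do the work, as an engineer would, in place of code of your own. Each camera call takes 0.05 s, during which the arm holds its last target. There are 200 camera calls.

## Working session

There is one attempt and no reset: what is moved stays moved. The work goes in short steps, each a Python script; the robot and the scene stay as the last script left them, time stands still between calls to the robot, and variables do not carry over. Pictures are saved under pics/ and viewed, at most 10 in all, crops included, and the job is handed in when it is done.

```bash
mkdir -p pics; ls
python3 - <<'E'
from plant import ctrl,sensors,optics
import cv2,numpy as np
for n in("scene","top"):
    p,d=optics.grab_frame(n); cv2.imwrite(f"pics/{n}0.png",p[:,:,::-1]); np.save(f"pics/{n}0.npy",d)
    c=optics.camera_params(n); print(n,c)
print(optics.camera_params("wrist"),ctrl.tcp_to_tips,sensors.read_state())
E
```

```text
pics
scene {'mtx': array([[494.29340883,   0.        , 326.22412648],
       [  0.        , 494.29340883, 196.19743953],
       [  0.        ,   0.        ,   1.        ]]), 'k1': 0.027000252169836703, 'R': array([[-0.68148767, -0.73174058, -0.0114144 ],
       [-0.31655844,  0.30880923, -0.89689889],
       [ 0.65982218, -0.6076122 , -0.44208834]]), 't': array([579.96077813, 157.74807975, 787.5212588 ])}
top {'mtx': array([[424.79611618,   0.        , 316.74256586],
       [  0.        , 424.79611618, 194.93760175],
       [  0.        ,   0.        ,   1.        ]]), 'k1': -0.0536393454747633, 'R': array([[ 0.17443868, -0.98464273,  0.00705953],
       [-0.9543988 , -0.17083598, -0.24482239],
       [ 0.24226861,  0.03596888, -0.96954224]]), 't': array([243.88590139, 570.59607786, 847.01744345])}
{'mtx': array([[325.42667158,   0.        , 324.12842788],
       [  0.        , 325.42667158, 195.94286287],
       [  0.        ,   0.        ,   1.        ]]), 'k1': -0.013655540141928683, 'T_tool_cam': array([[-1.75715967e-04, -9.55457716e-01, -2.95127976e-01,
         7.54770812e+01],
[... 349 characters left out ...]
-05,
        1.39353409e+00, -1.50483331e-01]), 'qvel': array([ 0.00072115, -0.00198113, -0.00215492,  0.0008298 ,  0.00244806,
       -0.000442  ]), 'tau': array([ 1.82897452e-05, -3.84101665e+01, -2.92545998e+01, -1.44895112e-04,
        4.92141393e-03,  2.74697487e-05]), 'eef_pos': array([240.79358227, 521.42993445, 255.21045654]), 'eef_rot': array([[-9.07795567e-01,  4.19411233e-01, -1.19393537e-03],
       [ 4.19412799e-01,  9.07793872e-01, -1.78628219e-03],
       [ 3.34660394e-04, -2.12233083e-03, -9.99997692e-01]]), 'force': array([ 0.84011332, -1.11390746, -0.09904523]), 'wrist_torque': array([0.01541014, 0.00645888, 0.01090685]), 'grasp_force': 0.0, 'grip_width': 85.09775783671607}
```

View pics/top0.png

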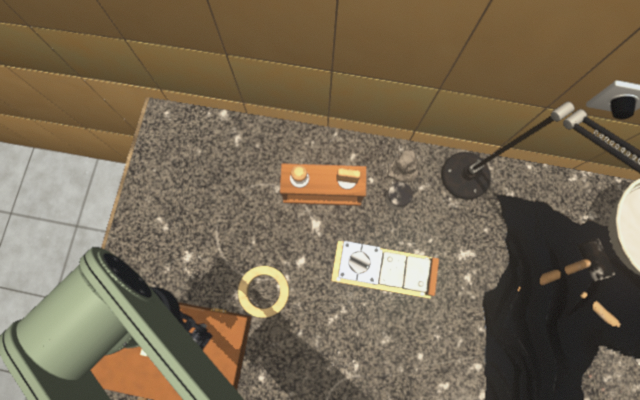

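View pics/scene0.png

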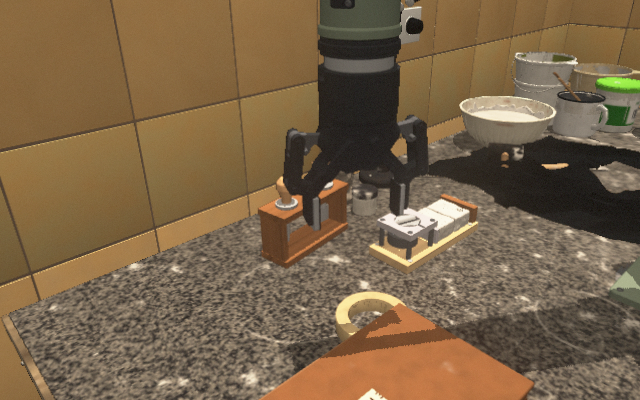

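```bash
cat > h.py <<'E'
from plant import ctrl,sensors,optics
import cv2,numpy as np
def grab(n):
    c=optics.camera_params(n)
    if n=="wrist":
        s=sensors.read_state(); T=np.eye(4);T[:3,:3]=s["eef_rot"];T[:3,3]=s["eef_pos"]
        M=T@c["T_tool_cam"]
    else:
        M=np.eye(4);M[:3,:3]=c["R"].T;M[:3,3]=-c["R"].T@c["t"]
    p,d=optics.grab_frame(n)
    return p,d,c,M
def onplane(px,z,c,M):
    px=np.array(px,float).reshape(-1,1,2)
    u=cv2.undistortPoints(px,c["mtx"],np.array([c["k1"],0,0,0.])).reshape(-1,2)
    r=np.c_[u,np.ones(len(u))]@M[:3,:3].T; o=M[:3,3]
    return o+r*((z-o[2])/r[:,2])[:,None]
def down(yaw): # tool z down, tool y at angle yaw in world
    y=np.array([np.cos(yaw),np.sin(yaw),0]);z=np.array([0,0,-1.])
    return np.c_[np.cross(y,z),y,z]
E
python3 - <<'E'
from h import *
c=optics.camera_params("top");M=np.eye(4);M[:3,:3]=c["R"].T;M[:3,3]=-c["R"].T@c["t"]
print("drv",onplane([[348,174],[338,173],[359,175]],156,c,M))
print("awl",onplane([[299,174]],140,c,M)); print("rack",onplane([[281,165],[366,168]],100,c,M))
print("slot",onplane([[360,262],[350,256],[370,270]],70,c,M))
for P in (onplane([[348,174]],156,c,M)[0],onplane([[360,262]],70,c,M)[0]):
  for yaw in np.arange(-3,3.2,.5):
    q=ctrl.solve_ik([P[0],P[1],P[2]+110],down(yaw)); print(round(yaw,1),None if q is None else np.round(q,2))
E
```

```text
drv [[550.44638985 283.57591103 156.        ]
 [548.98548224 303.37991899 156.        ]
 [552.26033806 261.83009577 156.        ]]
awl [[538.05388237 380.30420835 140.        ]]
rack [[562.72298581 425.19997932 100.        ]
 [588.06079551 246.3358776  100.        ]]
slot [[393.1189816  226.39162844  70.        ]
 [401.80302309 248.87015103  70.        ]
 [380.40365034 203.42685268  70.        ]]
-3.0 None
-2.5 None
-2.0 [ 0.34  0.29  1.42 -0.    1.43  2.34]
-1.5 [ 0.34  0.29  1.42 -0.    1.43  1.84]
-1.0 [ 0.34  0.29  1.42 -0.    1.43  1.34]
-0.5 [ 0.34  0.29  1.42 -0.    1.43  0.84]
0.0 [ 0.34  0.29  1.42 -0.    1.43  0.34]
0.5 [ 0.34  0.29  1.42 -0.    1.43 -0.16]
1.0 [ 0.34  0.29  1.42 -0.    1.43 -0.66]
1.5 [ 0.34  0.29  1.42 -0.    1.43 -1.16]
2.0 [ 0.34  0.29  1.42 -0.    1.43 -1.66]
2.5 [ 0.34  0.29  1.42 -0.    1.43 -2.16]
3.0 [ 0.34  0.29  1.42 -0.    1.43 -2.66]
-3.0 None
-2.5 None
-2.0 [ 0.33  0.03  1.91 -0.    1.21  2.33]
-1.5 [ 0.33  0.03  1.91 -0.    1.21  1.83]
-1.0 [ 0.33  0.03  1.91 -0.    1.21  1.33]
-0.5 [ 0.33  0.03  1.91 -0.    1.21  0.83]
0.0 [ 0.33  0.03  1.91 -0.    1.21  0.33]
0.5 [ 0.33  0.03  1.91 -0.    1.21 -0.17]
1.0 [ 0.33  0.03  1.91 -0.    1.21 -0.67]
1.5 [ 0.33  0.03  1.91 -0.    1.21 -1.17]
2.0 [ 0.33  0.03  1.91 -0.    1.21 -1.67]
2.5 [ 0.33  0.03  1.91 -0.    1.21 -2.17]
3.0 [ 0.33  0.03  1.91 -0.    1.21 -2.67]
```

Run:
```python
import cv2
i=cv2.imread("pics/top0.png")
cv2.imwrite("pics/topc.png",cv2.resize(i[140:310,260:460],None,fx=3.5,fy=3.5,interpolation=cv2.INTER_CUBIC))
```

```text
(no output)
```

View pics/topc.png

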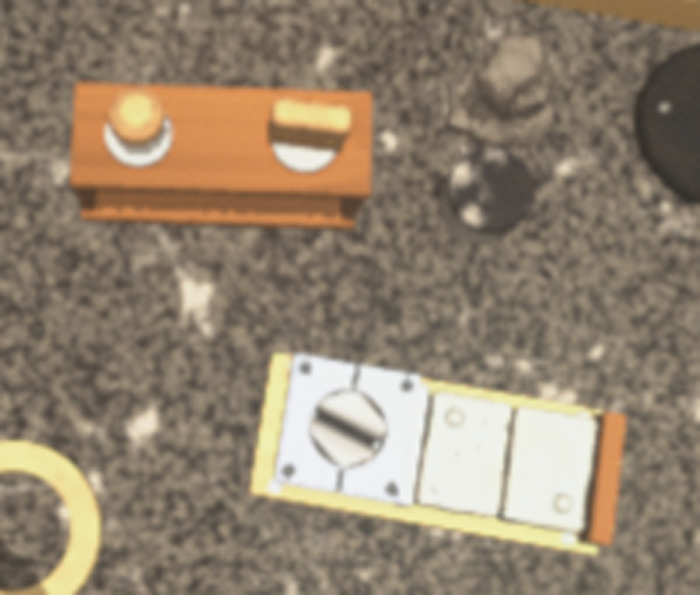

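Run:
```python
from h import *
ims=[]
for n,P,yaw in (("slot",[393,226,70+130],-0.44),("drv",[550,283,156+105],0.12)):
    ctrl.move_ptp(P,down(yaw)); ctrl.hold(0.3)
    p,d,c,M=grab("wrist"); np.savez(f"pics/{n}1.npz",p=p,d=d,M=M); ims.append(p[20:380,120:520,::-1])
cv2.imwrite("pics/w1.png",np.hstack(ims)); print(sensors.read_state()["t"])
```

```text
2.8167
```

View pics/w1.png

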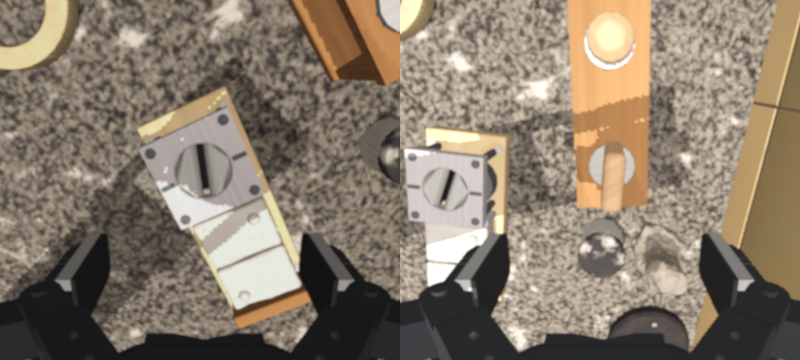

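```bash
cat > m.py <<'E'
from h import *
c=optics.camera_params("wrist")
f=np.load("pics/slot1.npz");p,M=f["p"],f["M"]
g=cv2.cvtColor(p,cv2.COLOR_RGB2GRAY)
cen=[]
for x,y in((271,174),(343,140),(375,210),(307,242)):
    w=g[y-7:y+8,x-7:x+8]; _,m=cv2.threshold(w,0,255,cv2.THRESH_BINARY_INV+cv2.THRESH_OTSU)
    mo=cv2.moments(m,True); cen.append((x-7+mo["m10"]/mo["m00"],y-7+mo["m01"]/mo["m00"]))
W=onplane(cen,70,c,M); print(np.round(cen,1),W.round(1)); print("plate ctr",W.mean(0), [np.linalg.norm(W[i]-W[i-1]).round(1) for i in range(4)])
m=np.zeros_like(g);m[150:215,305:345]=(g[150:215,305:345]<55)*255
n,l,s,ce=cv2.connectedComponentsWithStats(m); k=1+s[1:,4].argmax()
ys,xs=np.nonzero(l==k); S=onplane(np.c_[xs,ys],62,c,M)[:,:2]
vx,vy,x0,y0=cv2.fitLine(S.astype(np.float32),cv2.DIST_L2,0,.01,.01).ravel()
a=np.arctan2(vy,vx);print("slot",s[k],(x0,y0),"dir",a)
mk=[]
for x,y in((288,208),(359,175)):
    w=g[y-7:y+8,x-9:x+10]; _,mm=cv2.threshold(w,0,255,cv2.THRESH_BINARY_INV+cv2.THRESH_OTSU)
    mo=cv2.moments(mm,True); mk.append((x-9+mo["m10"]/mo["m00"],y-7+mo["m01"]/mo["m00"]))
K=onplane(mk,70,c,M);v=K[1]-K[0];b=np.arctan2(v[1],v[0]);print("marks",K.round(1),b,K.mean(0),"turn",(a-b)%np.pi)
e=W[1]-W[0];print("plate edge",np.arctan2(e[1],e[0]))
f=np.load("pics/drv1.npz");p,d,M=f["p"],f["d"],f["M"]
yy,xx=np.mgrid[90:260,260:420];px=np.c_[xx.ravel(),yy.ravel()].astype(float)
u=cv2.undistortPoints(px.reshape(-1,1,2),c["mtx"],np.array([c["k1"],0,0,0.])).reshape(-1,2)
D=d[90:260,260:420].ravel();X=(np.c_[u,np.ones(len(u))]*D[:,None])@M[:3,:3].T+M[:3,3]
t=X[(D>0)&(X[:,2]>152)&(X[:,2]<165)&(np.hypot(X[:,0]-550,X[:,1]-283)<45)];print(len(t),"z",np.percentile(t[:,2],[5,50,95]))
r=cv2.minAreaRect(t[:,:2].astype(np.float32));print("handle",r,t.mean(0))
l=cv2.fitLine(t[:,:2].astype(np.float32),cv2.DIST_L2,0,.01,.01).ravel();print("hdir",np.arctan2(l[1],l[0]))
E
python3 m.py
```

```text
[[269.7 173.5]
 [342.6 139.3]
 [374.2 209.8]
 [305.1 241.1]] [[361.7 260.6  70. ]
 [424.2 260.6  70. ]
 [424.1 198.   70. ]
 [361.3 197.   70. ]]
plate ctr [392.84484631 229.05518012  70.        ] [np.float64(63.7), np.float64(62.5), np.float64(62.6), np.float64(62.8)]
slot [317 165  12  43 251] (np.float32(393.76004), np.float32(232.0401)) dir 1.2725888
marks [[362.3 230.2  70. ]
 [423.8 229.5  70. ]] -0.010885958369753907 [393.05382252 229.82276487  70.        ] turn 1.2834748074374418
plate edge -0.00026824822516073664
1209 z [153.01268837 156.12262058 157.60540767]
handle ((555.2901611328125, 285.5508117675781), (15.915929794311523, 44.51541519165039), 2.5056443214416504) [555.09721681 286.38601973 155.85957806]
hdir -1.5323225
```

Run:
```python
from h import *
R=down(0.039)
ctrl.move_ptp([555.3,285.6,215],R)
print(ctrl.move_l([555.3,285.6,137],vel=80,threshold=15)); ctrl.hold(.2); s=sensors.read_state();print(s["eef_pos"],s["force"])
ctrl.gripper_to(5,70); s=sensors.read_state();print(s["grip_width"],s["grasp_force"],s["force"],s["eef_pos"])
ctrl.move_l([555.3,285.6,240],vel=80); ctrl.hold(.2); s=sensors.read_state();print(s["grip_width"],s["grasp_force"],s["force"],s["t"])
ctrl.move_ptp([393,229.3,240],down(-0.298)); ctrl.hold(.3);s=sensors.read_state();print(s["eef_pos"],s["force"],s["t"],s["wrist_torque"])
p,d,c,M=grab("wrist"); cv2.imwrite("pics/w2.png",p[:,:,::-1])
p,d,c,M=grab("scene"); cv2.imwrite("pics/s2.png",cv2.resize(p[100:300,280:520,::-1],None,fx=3,fy=3))
```

```text
False
[555.7095343  285.76952631 137.73412819] [ 0.92911801  0.30252885 -0.80171957]
15.34217379850248 68.16326022148132 [0.18333202 0.48760346 0.11490677] [555.38631556 285.64235397 137.09650025]
15.293447524415198 68.10313940048218 [-0.04416225 -0.67389364 -1.4538028 ] 6.7333
[393.93286702 229.52963841 240.04113544] [-0.24956161 -0.01018028 -1.83817426] 7.7583 [-0.01470975  0.00643572  0.04493445]
```

View pics/w2.png

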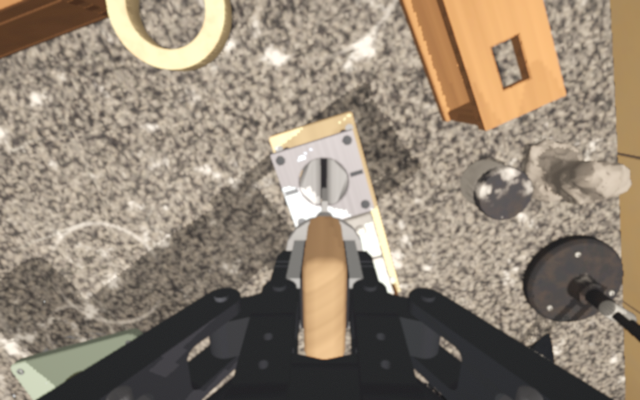

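View pics/s2.png

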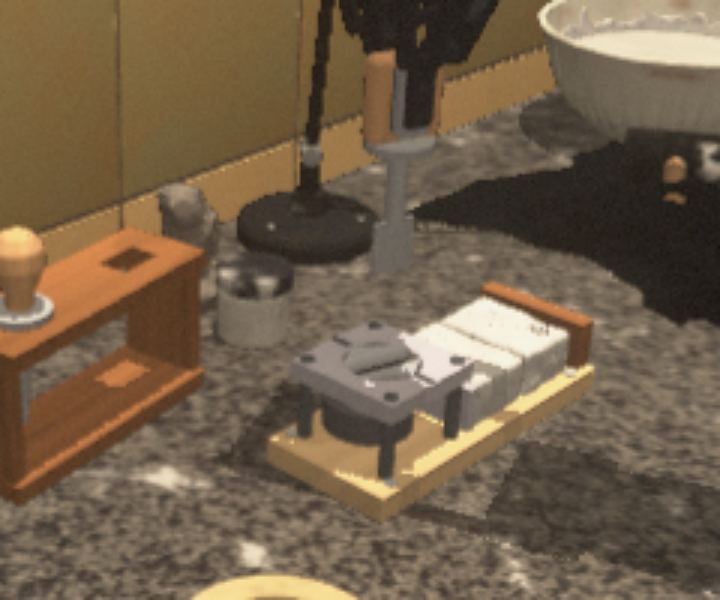

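The wrist view shows the driver held straight, with its handle at (324,285) and the slot ahead in line at (324,175). The scene view shows the blade upright and clear, and the awl still in the rack. Next I lower the blade.

Run:
```python
from h import *
def st(): s=sensors.read_state();print(s["eef_pos"].round(2),s["force"].round(2),s["wrist_torque"].round(3),round(s["t"],2),s["grip_width"].round(2));return s
ctrl.move_l([392.9,229.3,186],vel=80); ctrl.hold(.2); st()
print(ctrl.move_l([392.9,229.3,165.5],vel=25,threshold=10)); ctrl.hold(.2); st()
p,d,c,M=grab("wrist"); cv2.imwrite("pics/w3.png",p[:,:,::-1])
```

```text
Traceback (most recent call last):
AttributeError: 'float' object has no attribute 'round'
```

```bash
cat >> h.py <<'E'
def st(): s=sensors.read_state();print(s["eef_pos"].round(2),s["force"].round(2),s["wrist_torque"].round(3),round(s["t"],2),round(s["grip_width"],2));return s
E
python3 - <<'E'
from h import *
st()
print(ctrl.move_l([392.9,229.3,165.5],vel=25,threshold=10)); ctrl.hold(.2); st()
E
```

```text
[393.4  229.48 186.7 ] [-0.72  0.57 -1.09] [ 0.027 -0.004 -0.014] 8.88 15.36
False
[392.72 229.29 165.96] [-3.28 -0.63  6.4 ] [-0.243  0.75   0.014] 10.05 15.32
```

Run:
```python
from h import *
for y in np.append(np.arange(-0.42,-1.6,-0.12),-1.64):
    ctrl.move_ptp([392.9,229.3,166],down(y)); s=st()
    if np.abs(s["force"]).max()>30: print("high");break
ctrl.hold(.3);st()
p,d,c,M=grab("wrist"); cv2.imwrite("pics/w4.png",p[:,:,::-1]); np.savez("pics/w4.npz",p=p,M=M)
```

```text
[393.23 229.28 166.02] [-0.35 -0.15  1.2 ] [-0.173  0.053  0.019] 10.3 15.38
[393.22 229.3  166.04] [ 0.04 -0.17  0.18] [-0.141  0.023  0.002] 10.55 15.28
[393.14 229.29 166.02] [ 0.51 -0.99  0.69] [-0.15  -0.155 -0.029] 10.8 15.09
[393.09 229.31 166.02] [-0.04 -0.43 -0.48] [-0.13  -0.174  0.008] 11.05 15.2
[393.05 229.3  166.02] [ 0.7   0.09 -0.44] [-0.234 -0.184 -0.004] 11.3 15.11
[393.   229.32 166.01] [ 1.24 -0.72 -1.4 ] [-0.189 -0.193  0.031] 11.55 15.16
[392.96 229.3  166.02] [ 1.3  -0.29 -0.86] [-0.217 -0.175  0.03 ] 11.8 15.27
[392.96 229.3  166.02] [ 0.54 -0.91  0.01] [-0.224 -0.195  0.005] 12.05 15.33
[392.95 229.31 166.06] [ 1.07 -1.37  0.39] [-0.259 -0.349  0.   ] 12.3 15.08
[392.87 229.3  166.  ] [ 0.92 -1.11  0.86] [-0.216 -0.168  0.   ] 12.55 15.25
[392.86 229.33 166.03] [ 0.12 -1.64  0.27] [-0.233 -0.109 -0.009] 12.81 14.99
[392.85 229.32 166.01] [ 1.12 -0.06  0.33] [-0.26  -0.067  0.058] 13.11 15.15
```

View pics/w4.png

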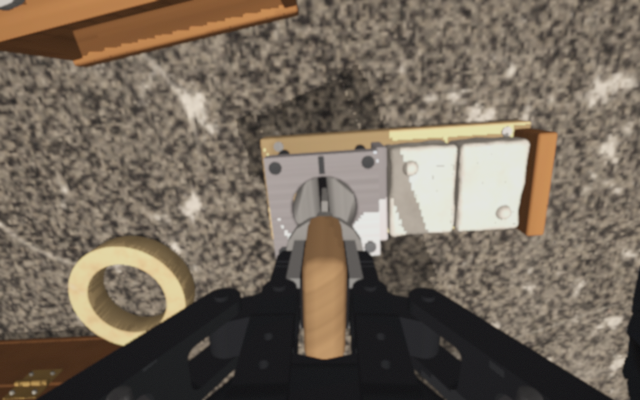

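Run:
```python
from h import *
f=np.load("pics/w4.npz");p,M=f["p"],f["M"];c=optics.camera_params("wrist")
g=cv2.cvtColor(p,cv2.COLOR_RGB2GRAY)
for y in list(range(157,173,3))+list(range(176,200,2)): print(y,g[y,308:340])
cv2.imwrite("pics/w4c.png",cv2.resize(p[140:240,260:390,::-1],None,fx=6,fy=6,interpolation=cv2.INTER_CUBIC))
```

```text
157 [165 166 166 166 166 165 165 166 162 148 121  99  92  92 101 126 150 163
 166 166 165 165 165 165 166 165 165 165 165 165 165 165]
160 [165 165 165 165 165 165 165 165 162 149 121  91  79  78  86 113 143 159
 164 164 164 164 164 165 164 164 165 165 164 164 164 163]
163 [164 164 164 164 164 164 164 164 162 151 125  95  80  79  83 104 135 157
 163 164 163 164 163 163 163 163 163 164 164 163 164 163]
166 [164 165 164 164 164 164 164 164 163 156 136 102  80  78  80  98 131 155
 163 163 163 162 162 162 162 162 162 162 162 162 162 162]
169 [163 163 163 163 163 163 163 163 163 158 140 106  82  77  79  94 125 151
 162 163 163 163 163 163 163 163 163 163 163 163 162 162]
172 [163 163 162 163 162 162 162 162 162 158 145 116  91  83  83  94 117 143
 157 161 161 161 160 160 160 161 160 161 161 160 160 160]
176 [164 164 162 160 157 154 151 149 146 139 130 123 117 110 108 108 110 115
 122 128 132 134 136 140 144 148 153 157 159 161 163 164]
178 [158 153 147 138 131 127 125 121 113  95  67  49  40  37  34  35  37  55
  81 104 116 122 127 131 134 138 140 139 137 139 143 149]
180 [141 142 141 136
[... 629 characters left out ...]
 151 153 153 154 155 156]
190 [149 151 151 148 142 136 131 126 121 111  91  59  40  59  83  94  97  95
  90  93 105 116 123 131 138 144 149 152 153 154 155 156]
192 [148 150 151 148 144 136 133 128 123 113  95  65  44  59  82  94  97  96
  93  95 104 115 122 129 137 144 149 152 154 153 154 156]
194 [148 150 151 149 144 137 133 129 124 115  97  68  46  62  84  95  97  97
  95  95 101 112 121 128 135 143 148 152 153 153 154 155]
196 [148 150 151 150 146 140 134 129 126 118 103  77  54  68  88  97  98  98
  96  92  97 110 119 128 135 142 148 152 153 154 155 155]
198 [148 149 151 151 148 141 136 129 126 120 108  85  60  70  90  97  98  98
  96  91  93 107 118 126 134 140 147 151 153 153 154 155]
```

View pics/w4c.png

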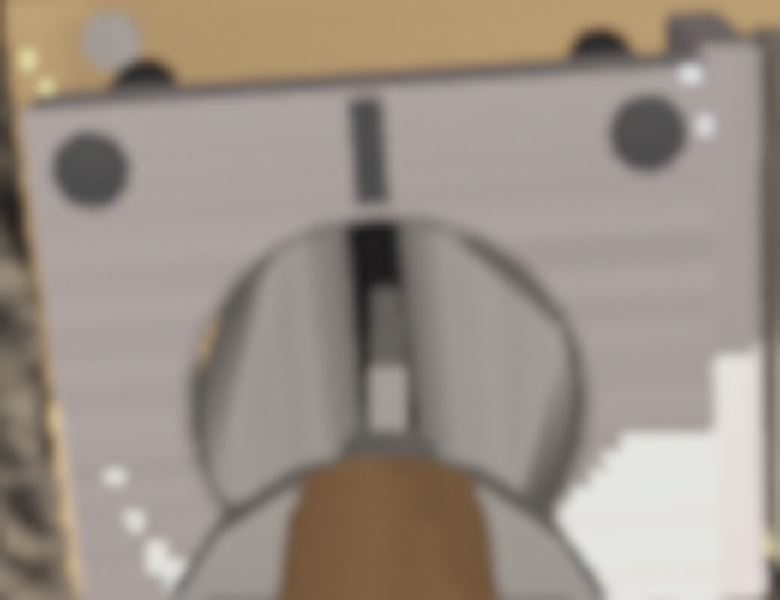

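Run:
```python
from h import *
f=np.load("pics/w4.npz");p,M=f["p"],f["M"];c=optics.camera_params("wrist")
g=cv2.cvtColor(p,cv2.COLOR_RGB2GRAY).astype(float)
def edge(y,a,b,th):
    r=g[y,a:b];i=np.nonzero(np.diff(np.sign(r-th)))[0][0];return a+i+(th-r[i])/(r[i+1]-r[i])
def line(rows,a,b,th,z):
    P=onplane([[edge(y,a,b,th),y] for y in rows],z,c,M)[:,:2].astype(np.float32)
    l=cv2.fitLine(P,cv2.DIST_L2,0,.01,.01).ravel();return np.arctan(l[1]/l[0]),P.mean(0)
print("slotL",line(range(179,198),312,321,75,65)); print("slotR",line(range(179,186),322,332,75,65))
print("markL",line(range(159,171),313,321,120,70)); print("markR",line(range(159,171),321,330,120,70))
```

```text
slotL (np.float32(0.013896981), array([406.43115, 232.98528], dtype=float32))
slotR (np.float32(0.040558502), array([410.40457, 227.19958], dtype=float32))
markL (np.float32(-0.0063847178), array([424.12817, 231.61803], dtype=float32))
markR (np.float32(-0.005756541), array([423.89084, 228.11293], dtype=float32))
```

Wrist view: the slot (its dark end at about (323,182)) is about 0.03 rad short of the mark at (321,165). I'll turn it that last bit, then release.

Run:
```python
from h import *
ctrl.move_ptp([392.9,229.3,166],down(-1.672)); ctrl.hold(.3);st()
ctrl.move_ptp([392.9,229.3,166],down(-1.63)); ctrl.hold(.2);st()   # unload, within the play
ctrl.gripper_to(40); ctrl.hold(.3); st()
ctrl.move_l([392.9,229.3,260],vel=80); ctrl.hold(.3)
R=down(-1.63); x=R[:,0]
p0=np.array([392.9,229.3,290])-R[:,0]*75
ctrl.move_l(p0,vel=150); ctrl.hold(.3); st()
p,d,c,M=grab("wrist"); np.savez("pics/w5.npz",p=p,M=M)
p2,_,_,_=grab("scene")
a=cv2.resize(p[100:300,200:440,::-1],(400,333)); b=cv2.resize(p2[100:300,280:520,::-1],(400,333))
cv2.imwrite("pics/w5.png",np.hstack([a,b]))
```

```text
[392.87 229.28 166.01] [ 0.78 -1.42  0.78] [-0.325 -0.009  0.095] 13.71 15.24
[392.87 229.45 166.03] [ 0.47 -0.77  1.12] [-0.033  0.062  0.009] 14.16 15.31
[392.87 229.32 165.98] [ 0.16  0.69 -0.62] [-0.002 -0.05   0.019] 14.82 39.97
[318.34 233.58 289.58] [0.43 0.29 0.63] [-0.025  0.012  0.015] 17.43 40.16
```

View pics/w5.png

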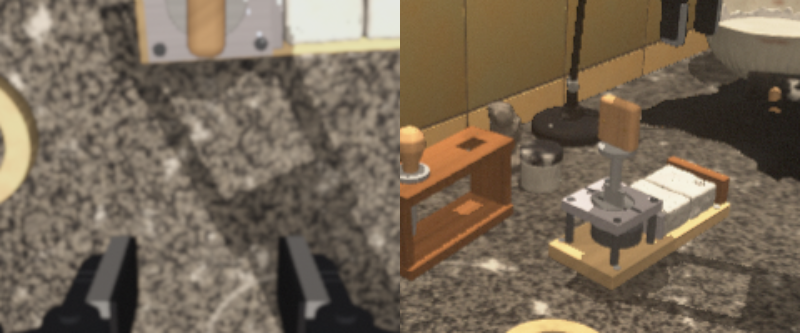

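The driver stands in the slot, handle at (207,30) in the left view and (620,125) in the right, and the awl is still in the rack. One last check of the slot against the marks.

Run:
```python
from h import *
ctrl.move_l([393,229.3,265],rot=down(-1.58),vel=120); ctrl.hold(.3); st()
p,d,c,M=grab("wrist"); np.savez("pics/w6.npz",p=p,M=M)
C=c["mtx"]; T=np.linalg.inv(M); X=T[:3,:3]@np.array([410,229.5,68])+T[:3,3]; u=C@(X/X[2]); u=u[:2].astype(int); print(u)
cv2.imwrite("pics/w6.png",cv2.resize(p[max(0,u[1]-50):u[1]+50,u[0]-65:u[0]+65,::-1],None,fx=6,fy=6,interpolation=cv2.INTER_CUBIC))
g=cv2.cvtColor(p,cv2.COLOR_RGB2GRAY)
for y in range(u[1]-24,u[1]+20,3): print(y,g[y,u[0]-13:u[0]+14])
```

```text
[392.74 229.46 265.34] [ 0.24 -0.28  0.15] [ 0.025  0.012 -0.039] 18.64 39.78
[324 157]
133 [164 164 165 165 165 165 165 165 165 166 166 166 166 167 166 166 166 165
 165 165 166 167 166 167 166 167 166]
136 [146 146 146 145 146 146 147 149 151 152 150 148 146 145 145 147 149 150
 151 150 151 150 150 150 151 150 150]
139 [178 178 178 178 178 178 178 178 178 176 167 145 113  99 114 145 170 178
 178 178 178 177 177 178 177 177 177]
142 [177 178 177 177 177 177 177 177 177 175 166 142 107  89 106 142 168 176
 176 176 176 176 176 176 176 176 176]
145 [176 176 176 176 176 176 176 176 176 174 165 142 107  89 105 141 168 175
 175 175 175 175 175 175 175 175 175]
148 [175 176 176 176 176 176 175 176 176 174 164 141 107  91 107 141 167 175
 175 175 175 175 175 175 175 174 174]
151 [176 176 176 176 174 174 172 170 166 163 160 154 148 145 148 152 156 160
 163 166 168 172 174 175 175 175 175]
154 [171 165 159 156 154 151 145 138 133 123 102  72  49  44  44  54  78 107
 125 134 142 149 152 151 151 156 165]
157 [136 149 160 162 161 158 151 143 136 124 102  68  41  33  34  45  76 106
 127 140 150 158 163 162 154 141 127]
160 [155 163 161 160 160 158 152 144 135 124 102  68  48  45  44  50  76 106
 127 139 149 158 163 165 166 167 164]
163 [163 163 160 159 160 158 152 144 136 124 102  81  84  98  99  90  89 107
 126 139 150 158 163 165 165 167 169]
166 [163 161 160 159 160 158 152 144 136 124 103  86  91 102 102  93  90 107
 126 139 149 157 163 165 166 167 168]
169 [162 161 159 160 160 159 152 142 133 123 109 112 134 152 154 138 110 109
 123 137 148 157 162 164 166 167 168]
172 [162 160 155 149 143 133 121 111 106 106 106 106 107 106 105 103 102 101
 102 106 113 124 140 152 162 167 168]
175 [142 142 145 140 121 105 101 103 105 106 107 107 107 107 107 106 106 105
 105 103 101 100 103 113 129 139 147]
```

View pics/w6.png

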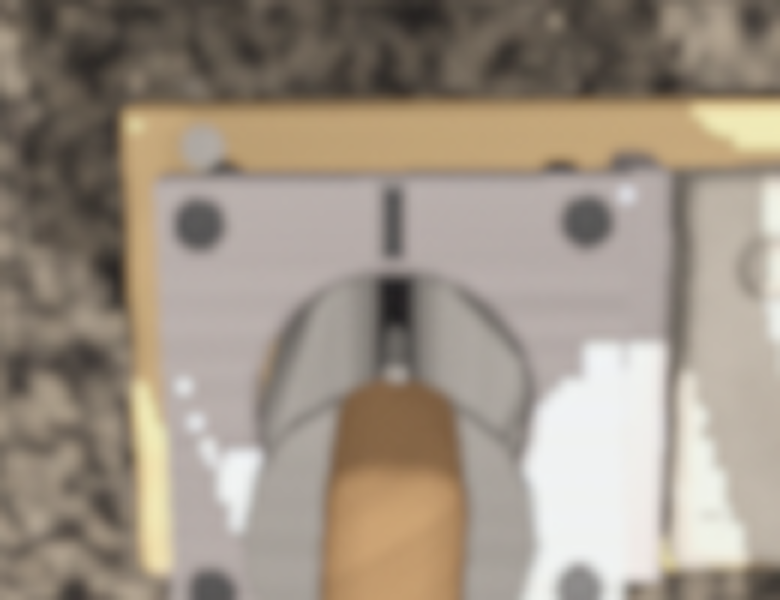

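The slot edges (columns 322 to 327) run parallel to the mark (column 324) and are centred on it, so the screw is aligned.

```bash
python3 -c "
from h import *
ctrl.move_l([393,229.3,320],vel=120); ctrl.hold(.3); st(); print(ctrl.finish_job())"
```

```text
[392.64 229.15 319.18] [0.77 1.17 0.15] [ 0.044  0.021 -0.009] 19.6 40.05
the job is handed in; nothing more can be done
None
```

The job is handed in at 19.6 s: the slot is turned clockwise into line with the marks (within about 0.02 rad by the wrist camera), the screwdriver is standing in it, and the awl is still in the rack.

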